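# Close the beam shutter against its spring catch

## Robot

A 6-joint arm with a two-finger parallel gripper is mounted at the origin on a cart in front of the work surface, level with it; the furniture and walls round the work are solid. World frame = base frame: x ahead of the robot, y to its left, z up, the work surface at z = 0. Lengths are in mm, angles in rad, forces in N, time in s.
With the tool pointing down it reaches from about 300 to 1000 mm from the base axis. Payload 5.1 kg.
Tool frame: the origin (TCP) lies midway between the tips of the shut fingers; the grasp point (between the pads) lies 19 mm behind it; z points along the fingers, y is the line along which they close (so a half turn about z gives the same grasp; the last joint's range is limited). The gripper opens to 95 mm and grips with 3 to 60 N. Pads are 20 mm wide; open, the fingers measure 119 mm over their backs; the gripper's body (75 mm by 180 mm) begins 59 mm behind the grasp point.
Start: joints at [-1.29, 0.124, 1.65, -0, 1.367, -0.083], TCP at [231.256, -607.458, 214.656] pointing down, gripper open.
Joint ranges: [-2.61, 2.61], [-1.02, 2.33], [0.03, 2.71], [-1.35, 4.49], [0.32, 2.68], [-2.91, 2.91]. Speed limits (rad/s): [2.57, 2.57, 3.14, 3.14, 3.14, 3.14].

## Interface

Orientations are given as a 3x3 rotation matrix whose columns are the frame's x, y, z axes.
In Python, from rig import r, optics, finish_job, nets gives the robot as it stands. Calls block until the motion is done:
- r.reach(position, orientation): joint-space move of the TCP to a pose.
- r.move_l(position, rot=None, feed=150, until_force=None): straight line of the TCP; rot=None keeps the orientation; feed is the mean speed in mm/s. With until_force (N) it stops when the force on the tool has changed by that much, and returns True; else False.
- r.move_j(angles): joint-space move.
- r.release() and r.grab(f_grip=None): open the fingers fully, or close them until they stop; f_grip is the grip in N (None keeps the last).
- r.dwell(seconds).
- r.solve_ik(position, orientation): joint angles nearest the present ones, or None.
- r.get_obs(): the state.
- optics.grab_frame(name): name is "side" or "top" or "wrist"; returns a dict with "img" (480x640x3 uint8, red, green, blue), "z_map" (480x640 float32, mm along the optical axis (not along the pixel's ray), 0 where there is no reading), "K" (3x3 intrinsics, pixels), "R" (3x3) and "t" (3): a world point X has camera coordinates R X + t; the wrist camera has in their place "hand_eye" (4x4, takes a point from camera to tool coordinates, whose origin is the TCP and whose axes are the flange's). Camera axes: x right, y down, z forward; pixel columns grow to the right and rows downward; lengths in mm; the calibration is good to about 2 mm. A picture is of the moment at which its call begins: read the wrist's pose just before it.
A pose or a line that the arm cannot do raises r.IKError and nothing moves.
- finish_job(): hands the job in; it is judged then, once.
Trained networks look in a picture, given as the dict that the camera call returned (one of the last four; its "shot" number tells which), for a name from the list of things; names that differ only in an ending like _2 or _b are one class to them, and where a whole thing is asked for, a point or a joint stands for the part that bears it (a point fixed in the world has none). Each returns a list of dicts, best first, with "score" (0 to 1); they miss things now and then, are a little off and sometimes report something else, mostly with a low value. They report only what shows in the picture. A call takes as long as a camera call.
- nets.trace(query, picture): "pixels" (480x640 bool, what is visible of it) and "bbox" ([left, top, right, bottom] in pixels, round what is visible of it).
The state is a dict: "time_s": time; "joints": joint angles; "qvel": joint speeds; "tau": joint torques, N m; "ee_pos": TCP position; "ee_rot": TCP orientation; "ft_force": force on the tool from outside, world axes, zero at the start; "ft_torque": the same for the moment, N m; "gripper_width": finger opening in mm; "finger_force": force on a finger pad.
Only numpy, scipy, OpenCV 4.12 (cv2) and the standard library are available. Lean on these libraries where they do the work, as an engineer would, in place of code of your own. Each camera call takes 0.05 s, during which the arm holds its last target. There are 200 camera calls.

## Task

Close the beam shutter: press its spring safety catch fully down with one fingertip and, keeping it held down, push the bolt all the way across with the other finger. Then let the catch spring up so that the bolt is locked there, and move clear. Press and push gently, do not pinch the knob, and leave the loose parts lying about where they are.

Things in the scene. Friction and masses are not known exactly. Their poses are not given: they have to be found in the camera images.
- shutter: Beam shutter fixed to the table. Aluminium base 110 (x) x 190 (y) x 12 mm; origin on the table, base spans y -75 to +115. Catch bar along y at x = -30, bolt along y at x = +30 mm. At the +y end two black upright plates reach 74 mm above the table. Except for catch bar, knob, blade (55 mm) and these plates nothing is higher than 34 mm, so a finger beside the knob is free.
- catch (a joint): Travel of the spring catch in m: 0 up, 0.009 fully down on its stop; 4.5 N to start, 7 N fully down, springs up when let go. Up, its tooth blocks the bolt; the bolt passes only with the catch more than 0.005 down. With the bolt across, the tooth rises behind the bolt's lug and locks it; let go with the bolt part way, it stays stuck half down under the lug.
- catch_top (a point): Centre of the top face of the catch bar: black flat bar, 22 mm wide (shutter x), 96 mm long (shutter y), at x = -30, y = 0 of the shutter; top 54 mm above the table when up, 45 mm when down. A fingertip may slide along it while pressing.
- bolt (a joint): Travel of the bolt in m towards the shutter's +y: 0 open, 0.036 fully across on its stop. Slides with about 2 N of friction and stays where it is left.
- knob_top (a point): Top of the bolt's knob: an upright round steel post, 14 mm in diameter, rising from the rod to 75 mm above the table. It stands at x = +30 mm, y = 0 of the shutter when the bolt is open and moves with the bolt; pushed on its -y side, towards +y.
- lens_cap: Loose black round lens cap, 53 mm across, 8 mm high, lying beside the shutter. Leave alone. Origin at its underside.
- loose_screw: Loose steel cap screw, 10 x 10 x 26 mm, standing on the shutter's base near its +y end. Leave alone.
- post: Loose steel post, 13 mm in diameter, 75 mm tall, standing upright on the table near the shutter's -y end. Leave alone.
- holder: Loose black post holder, 30 x 37 mm, 50 mm tall, standing, to the right of the shutter. Leave alone.
- plate: Loose black square cage plate, 41 x 41 x 9 mm, with a round hole, lying flat, to the right of the shutter. Leave alone.
- collar: Loose black clamp collar, 25 x 36 x 12 mm, to the right of the shutter. Leave alone.

How it is judged (in metres and radians):
On the way, in this order (a step that is already met when the one before it is completed fails the run):
1. the catch is pressed down while the bolt is still open (value of joint catch above 0.006 m and value of joint bolt below 0.004 m), for 0.1 s.
2. the bolt is fully across with the catch still held down (value of joint bolt above 0.031 m and value of joint catch above 0.005 m), for 0.1 s.
At the end, for the whole second after the job is handed in: The bolt is across (more than 29 of its 36 mm) and at rest, and the catch has sprung up (within 1.5 mm of its top position) and locks it (value of joint bolt above 0.029 m and value of joint catch below 0.0015 m and velocity of joint bolt below 0.01 m/s); the robot touches nothing.
It fails at once if the catch is let go (less than 4.8 mm down) while the bolt is part way (value of joint bolt between 0.007 and 0.027 m and value of joint catch below 0.0048 m).
It fails at once if the knob is pinched or rammed (more than 35 N) (contact force between the fingers and bolt above 35 N).
It fails at once if a loose part is lifted, carried or pushed away (more than 15 mm) (distance of any of lens_cap, loose_screw, post, holder, plate, collar from where it was at the start of the episode above 0.015 m).
It also fails if it takes over 40 s, if anything falls off the work surface, if the arm or the gripper's body presses on something with over 40 N, if the wrist force passes 120 N, or if a joint passes its speed limit or range.

## Working session

There is one attempt and no reset: what is moved stays moved. The work goes in short steps, each a Python script; the robot and the scene stay as the last script left them, time stands still between calls to the robot, and variables do not carry over. Pictures are saved under pics/ and viewed, at most 10 in all, crops included, and the job is handed in when it is done.

```bash
mkdir -p pics; ls
cat > h.py <<'E'
import numpy as np, cv2
from rig import r, optics, finish_job, nets
def save(f,n): cv2.imwrite(f'pics/{n}.png',cv2.cvtColor(f['img'],cv2.COLOR_RGB2BGR))
def cloud(f,m):
    v,u=np.nonzero(m&(f['z_map']>0)); z=f['z_map'][v,u]
    c=np.stack([u,v,np.ones_like(u)]).astype(float); c=np.linalg.inv(f['K'])@c*z
    return (f['R'].T@(c-np.array(f['t']).reshape(3,1))).T
E
python3 - <<'E'
from h import *
for n in ['top','side']:
    f=optics.grab_frame(n); save(f,n); print(n,-f['R'].T@f['t'])
    for q in ['shutter','catch_top','knob_top','lens_cap','loose_screw','post','holder','plate','collar']:
        for d in nets.trace(q,f)[:2]:
            p=cloud(f,d['pixels'])
            print(q,round(d['score'],2),d['bbox'],len(p),np.round(np.median(p,0)) if len(p) else '',np.round(np.percentile(p,[2,98],axis=0)).tolist() if len(p) else '')
print(r.get_obs())
E
```

```text
pics
rig.py
top [ 414.96993769 -238.57547309  954.53385809]
shutter 0.63 [183.3, 211.5, 286.5, 291.5] 5189 [468. -77.  14.] [[404.0, -168.0, 10.0], [532.0, 14.0, 74.0]]
catch_top 0.98 [209.9, 246.7, 262.4, 279.3] 645 [435. -91.  54.] [[414.0, -130.0, 26.0], [465.0, -44.0, 58.0]]
knob_top 0.62 [221.2, 228.4, 277.6, 254.6] 490 [ 485. -113.   31.] [[459.0, -161.0, 23.0], [506.0, -58.0, 75.0]]
lens_cap 0.69 [212.4, 250.8, 263.0, 279.7] 739 [435. -90.  54.] [[414.0, -130.0, 12.0], [465.0, -41.0, 58.0]]
lens_cap 0.56 [215.0, 282.5, 241.0, 308.4] 574 [378. -61.   3.] [[354.0, -85.0, -0.0], [402.0, -36.0, 11.0]]
post 0.45 [299.1, 247.8, 303.2, 255.7] 27 [ 458. -204.   75.] [[454.0, -208.0, 61.0], [463.0, -200.0, 77.0]]
holder 0.51 [475.6, 236.1, 491.7, 255.1] 240 [ 479. -563.   46.] [[459.0, -578.0, 6.0], [491.0, -556.0, 54.0]]
holder 0.29 [211.6, 249.2, 261.9, 279.1] 686 [436. -91.  54.] [[414.0, -130.0, 13.0], [465.0, -43.0, 58.0]]
plate 0.75 [418.9, 247.6, 446.0, 274.0] 308 [ 451. -472.    9.] [[426.0, -497.0, -1.0], [473.0, -450.0, 13.0]]
collar 0.52 [415.6, 207.3, 436.0, 217.8] 135 [ 54
[... 1322 characters left out ...]
     1.36749982e+00, -8.25980531e-02]), 'qvel': array([-0.00294007, -0.00013563,  0.00171908, -0.00091443, -0.00025323,
       -0.00124184]), 'tau': array([ 1.40995158e-03, -4.17593014e+01, -3.60236800e+01,  7.77442264e-02,
        4.29603900e-02, -1.83158858e-05]), 'ee_pos': array([ 231.24645385, -607.46349861,  214.64449574]), 'ee_rot': array([[ 9.34553852e-01,  3.55821720e-01, -2.82006090e-05],
       [ 3.55821720e-01, -9.34553852e-01,  1.76604625e-05],
       [-2.00710116e-05, -2.65390425e-05, -9.99999999e-01]]), 'ft_force': array([-1.53154121, -0.29664697, -0.13689875]), 'ft_torque': array([ 0.01278472, -0.02079447, -0.01477265]), 'finger_force': 0.0, 'gripper_width': 94.76388636858242}
```

```bash
python3 -c "
import cv2
a=cv2.imread('pics/top.png')[190:320,160:340];cv2.imwrite('pics/topc.png',cv2.resize(a,None,fx=4.4,fy=4.4,interpolation=2))"
```

```text
(no output)
```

View pics/topc.png

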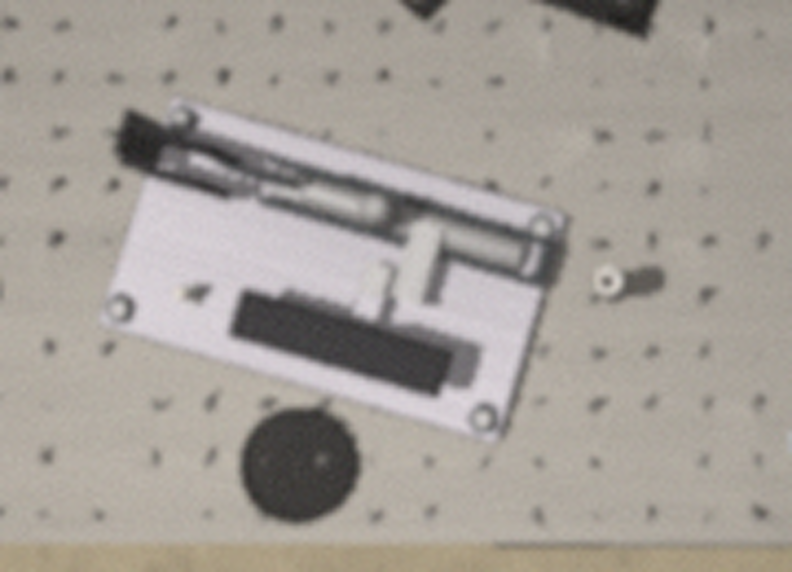

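```bash
cat >> h.py <<'E'
def feats(f):
    "catch bar rectangle and knob top from one picture with R,t"
    P=cloud(f,np.ones((480,640),bool)); v=(abs(P[:,0]-465)<95)&(abs(P[:,1]+85)<115); P=P[v]
    c=P[(P[:,2]>49)&(P[:,2]<59)&(np.hypot(P[:,0]-436,P[:,1]+90)<58)]
    print('bar',len(c),[np.round(a,1) for a in cv2.minAreaRect(c[:,:2].astype(np.float32))],np.median(c,0).round(1))
    u=np.linalg.svd(c[:,:2]-c[:,:2].mean(0),full_matrices=False)[2][0]; u*=np.sign(u[1]); print('  dir y',u,'x-axis angle',np.degrees(np.arctan2(-u[0],u[1])))
    k=P[(P[:,2]>64)&(P[:,2]<80)]
    for s in [k[k[:,1]>-60],k[k[:,1]<-60]]: print('  high',len(s),s.mean(0).round(1) if len(s) else '',s.min(0).round() if len(s) else '',s.max(0).round() if len(s) else '')
def wrist():
    o=r.get_obs(); f=optics.grab_frame('wrist'); H=np.array(f['hand_eye'])
    Rt=np.array(o['ee_rot']); R=(Rt@H[:3,:3]); c=Rt@H[:3,3]+o['ee_pos']
    f['R']=R.T; f['t']=-R.T@c; return f
E
python3 - <<'E'
from h import *
for n in ['top','side']: feats(optics.grab_frame(n))
a=np.radians(-14); 
R=np.array([[np.sin(a),np.cos(a),0],[-np.cos(a),np.sin(a),0],[0,0,-1]]) # placeholder orientation
for s in (1,-1):
    R2=np.column_stack([s*np.array([-np.sin(a),np.cos(a),0]),0,0]) if 0 else None
    y=s*np.array([np.cos(a),np.sin(a),0]); z=np.array([0,0,-1.]); x=np.cross(y,z)
    for p in ([460,-100,60],[460,-100,280]):
        print(s,p,r.solve_ik(p,np.column_stack([x,y,z])))
y=np.array([np.cos(a),np.sin(a),0]); x=np.cross(y,z)
try: r.reach([455,-110,300],np.column_stack([x,y,z]))
except r.IKError as e: print(e)
f=wrist(); save(f,'w1'); feats(f); print(np.round(-f['R'].T@f['t']))
E
```

```text
bar 579 [array([435.7, -85.3]), array([79. , 84.4]), np.float64(22.1)] [432.8 -87.2  54.9]
  dir y [0.27975476 0.96007149] x-axis angle -16.245568762392566
  high 132 [514.6  -9.8  73.6] [498. -33.  64.] [531.   9.  78.]
  high 51 [ 486.8 -113.3   73.9] [ 455. -199.   65.] [497. -97.  78.]
bar 261 [array([436.3, -90. ]), array([78.3, 86. ]), np.float64(26.3)] [435.2 -95.8  53.6]
  dir y [0.28871696 0.9574145 ] x-axis angle -16.78115762044058
  high 107 [517.2 -11.8  70.2] [502. -36.  64.] [532.   7.  76.]
  high 40 [ 491.1 -112.2   70.3] [ 456. -199.   64.] [ 499. -100.   76.]
1 [460, -100, 60] [-3.28170450e-01 -1.26576848e-01  2.17563696e+00 -4.44089210e-16
  1.09253254e+00 -8.38243544e-02]
1 [460, -100, 280] [-3.28170450e-01 -3.18249703e-01  1.95171921e+00 -4.44089210e-16
  1.50812315e+00 -8.38243544e-02]
-1 [460, -100, 60] None
-1 [460, -100, 280] None
bar 1432 [array([435.6, -89. ]), array([84.5, 78.4]), np.float64(33.9)] [435.2 -85.3  53.2]
  dir y [0.28184506 0.95945993] x-axis angle -16.370354362671048
  high 391 [516.  -11.2  72.7] [500. -35.  64.] [532.   7.  76.]
  high 136 [ 486.3 -120.6   71.8] [ 457. -200.   64.] [499. -98.  76.]
[475. -35. 469.]
```

View pics/w1.png

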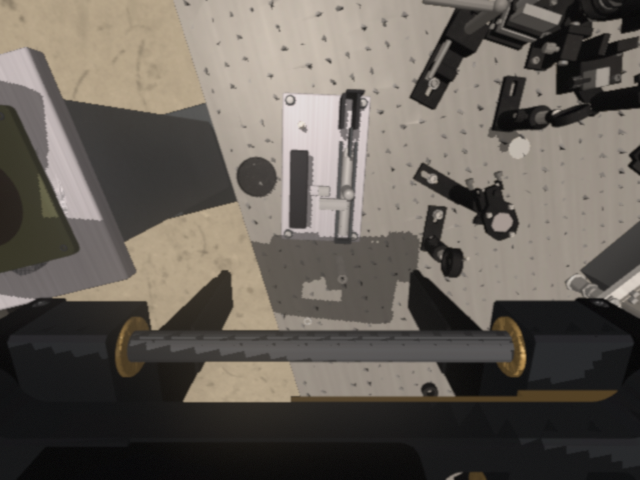

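Run:
```python
from h import *
a=np.radians(-16.4); ex=np.array([np.cos(a),np.sin(a)]); ey=np.array([-np.sin(a),np.cos(a)])
for f in [optics.grab_frame('top'),optics.grab_frame('side'),wrist()]:
    P=cloud(f,np.ones((480,640),bool)); d=P[:,:2]-[464.4,-97.5]; Q=np.c_[d@ex,d@ey,P[:,2]]
    b=Q[(abs(Q[:,0]+30)<18)&(abs(Q[:,1])<60)&(Q[:,2]>49)&(Q[:,2]<59)]
    k=Q[(abs(Q[:,0]-30)<18)&(abs(Q[:,1])<25)&(Q[:,2]>69)&(Q[:,2]<80)]
    base=Q[(abs(Q[:,0])<75)&(Q[:,1]>-100)&(Q[:,1]<140)&(Q[:,2]>7)&(Q[:,2]<16)]
    for n,c in (('bar',b),('knob',k),('base',base)): print(n,len(c),np.percentile(c,[3,50,97],axis=0).round(1).tolist())
```

```text
bar 380 [[-43.7, -44.1, 51.8], [-33.4, -14.8, 54.9], [-23.3, 14.2, 57.7]]
knob 43 [[21.3, -4.6, 69.4], [26.3, 1.2, 74.0], [32.3, 7.4, 78.0]]
base 1536 [[-56.8, -71.7, 9.4], [-8.3, -35.9, 12.9], [49.4, 22.1, 15.5]]
bar 259 [[-40.5, -46.4, 49.5], [-29.4, -5.2, 53.7], [-19.9, 45.3, 55.5]]
knob 22 [[24.2, -5.9, 69.6], [29.4, -0.2, 72.0], [34.6, 4.6, 74.9]]
base 1146 [[-53.1, -72.9, 8.1], [-7.8, -12.5, 11.9], [53.4, 106.2, 14.7]]
bar 1419 [[-41.6, -43.5, 51.3], [-31.3, 3.6, 53.1], [-21.1, 46.1, 54.8]]
knob 102 [[22.8, -4.2, 69.5], [28.2, 1.6, 73.0], [34.3, 6.6, 74.9]]
base 7953 [[-54.2, -68.1, 9.6], [-5.8, 48.7, 11.3], [51.1, 111.3, 13.1]]
```

```bash
cat >> h.py <<'E'
A0=np.radians(-16.4); EX=np.array([np.cos(A0),np.sin(A0)]); EY=np.array([-np.sin(A0),np.cos(A0)]); O=np.array([463.7,-96.3])
def W(x,y,z): return np.r_[O+x*EX+y*EY,z]
def S(p): d=np.array(p)[:2]-O; return np.r_[d@EX,d@EY,p[2]].round(1)
def rot(al):
    b=A0-np.radians(al); y=np.array([np.cos(b),np.sin(b),0]); z=np.array([0,0,-1.]); return np.column_stack([np.cross(y,z),y,z])
def st(m=''):
    o=r.get_obs(); print(m,'t',round(o['time_s'],1),S(o['ee_pos']),'w',round(o['gripper_width'],1),'F',(np.r_[EX@o['ft_force'][:2],EY@o['ft_force'][:2],o['ft_force'][2]]).round(1),'ff',round(o['finger_force'],1)); return o
E
python3 - <<'E'
from h import *
r.reach(W(5.2,-1,150),rot(12)); st()
r.move_l(W(5.2,-1,62),until_force=8); st('down')
r.grab(3); st('grab'); r.dwell(.3); st('later')
r.move_l(W(7.2,-1,62),feed=20); r.dwell(.3); st('moved +2')
f=wrist(); save(f,'w2'); f=optics.grab_frame('side'); cv2.imwrite('pics/s2.png',cv2.resize(f['img'][150:280,230:370,::-1],None,fx=4.4,fy=4.4))
E
```

```text
t 3.9 [  6.   -1.2 151.1] w 94.7 F [-0.3 -0.5  1.3] ff 0.0
down t 4.7 [ 6.6 -1.1 63.6] w 95.1 F [ 0.6 -0.5  1. ] ff 0.0
grab t 5.5 [ 6.7 -1.3 62.2] w 54.4 F [ 5.5 -0.4 -4.3] ff 3.0
later t 5.8 [ 6.8 -1.3 62.2] w 54.2 F [ 5.4 -1.3 -3.2] ff 3.0
moved +2 t 6.3 [ 8.9 -1.5 62.3] w 50.1 F [ 5.7 -1.8 -3.6] ff 3.0
```

View pics/s2.png

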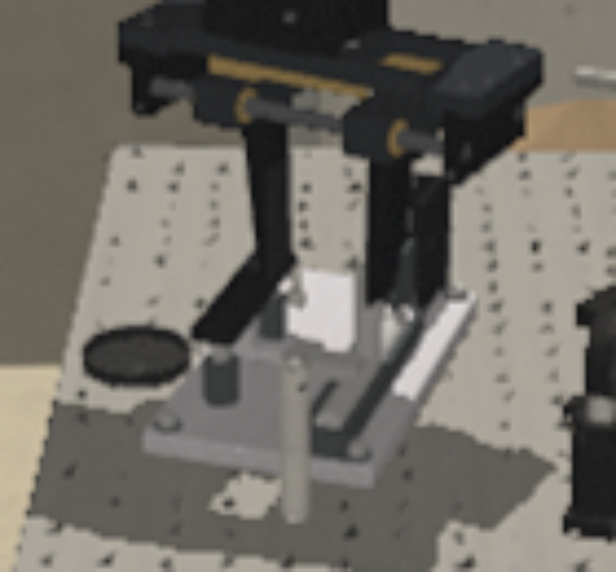

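View pics/w2.png

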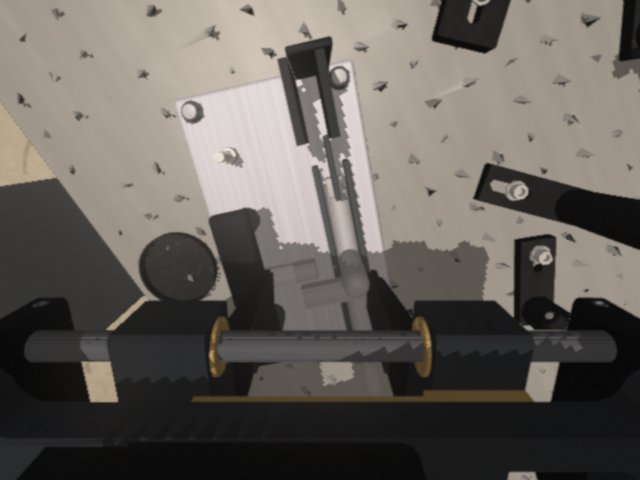

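Run:
```python
from h import *
r.release(); 
r.move_l(W(3.2,-.7,62),rot=rot(15),feed=60); st('pre')
r.grab(3); st('grab')
for z in (56,53,50,47,45):
    r.move_l(W(3.2,-.7,z),feed=30,until_force=25); o=st(z)
    if o['ft_force'][2]>18: break
r.dwell(.3); st('held')
f=optics.grab_frame('side'); cv2.imwrite('pics/s3.png',cv2.resize(f['img'][150:280,230:370,::-1],None,fx=4.4,fy=4.4))
```

```text
pre t 7.6 [ 3.1 -0.7 62. ] w 95.2 F [-0.7 -0.1 -0.7] ff 0.0
grab t 8.3 [ 4.7 -1.1 62.2] w 57.5 F [ 4.7 -0.6 -4.7] ff 3.0
56 t 8.7 [ 6.8 -1.2 58.2] w 53.4 F [ 5.8 -1.   1.7] ff 3.0
53 t 8.9 [ 7.2 -1.1 55.6] w 52.6 F [ 5.4 -1.4  2.1] ff 3.0
50 t 9.2 [ 7.9 -1.2 53.1] w 51.5 F [ 7.6 -1.1  4.3] ff 5.1
47 t 9.4 [ 7.9 -1.2 50.4] w 51.7 F [ 5.7 -1.3  4.7] ff 5.3
45 t 9.7 [ 7.9 -1.2 48.6] w 51.8 F [ 5.2 -0.5  7.2] ff 5.4
held t 10.0 [ 7.9 -1.2 48.6] w 51.6 F [ 5.4 -1.3  7.4] ff 5.4
```

View pics/s3.png

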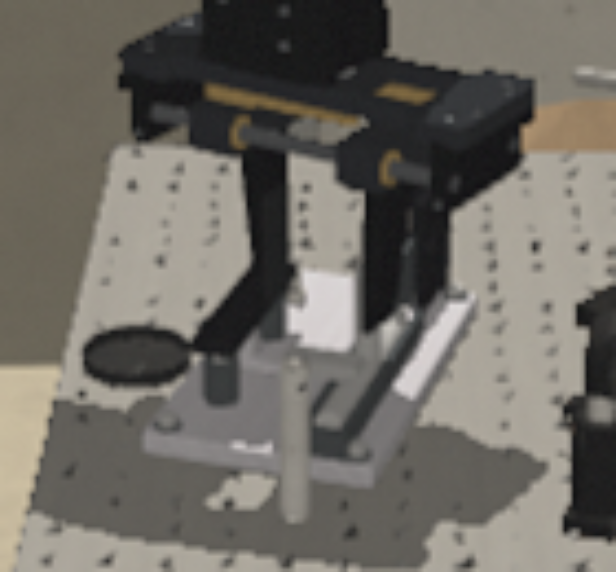

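Run:
```python
from h import *
r.move_l(W(2,-.7,60),feed=60); st('up')
r.move_l(W(-1,-.5,60),feed=40); o=st('left')
cx,cy=-1,-.5
for z in (54,50,47,44,42,40,38):
    p=S(o['ee_pos']); cx-=np.clip((p[0]-3),-3,3)*.7; cy-=(p[1]+.7)*.5
    r.move_l(W(cx,cy,z),feed=40); o=st((round(cx,1),round(cy,1),z))
    if o['ft_force'][2]>14 or o['ee_pos'][2]<44.5: break
r.dwell(.3); st('held')
f=optics.grab_frame('side'); cv2.imwrite('pics/s4.png',cv2.resize(f['img'][150:280,230:370,::-1],None,fx=4.4,fy=4.4))
```

```text
up t 10.4 [ 5.4 -1.3 62.1] w 55.9 F [ 6.7 -2.7  1.6] ff 3.0
left t 10.7 [ 2.4 -0.6 62.1] w 61.7 F [5.7 0.6 1.5] ff 3.0
(np.float64(-0.6), np.float64(-0.6), 54) t 11.0 [ 3.3 -0.9 56.5] w 60.2 F [ 6.  -0.8  2. ] ff 3.0
(np.float64(-0.8), np.float64(-0.4), 50) t 11.2 [ 4.2 -1.  53.2] w 58.7 F [ 8.9 -1.9  2.3] ff 5.4
(np.float64(-1.6), np.float64(-0.3), 47) t 11.5 [ 4.2 -1.  51. ] w 58.8 F [ 8.5 -2.9  6.2] ff 5.8
(np.float64(-2.5), np.float64(-0.1), 44) t 11.7 [ 4.3 -0.9 48.7] w 59.0 F [ 9.4 -1.8  6.6] ff 6.3
(np.float64(-3.4), np.float64(-0.0), 42) t 12.0 [ 4.3 -0.9 47.4] w 58.8 F [ 9.4 -2.9  8.8] ff 6.7
(np.float64(-4.3), np.float64(0.1), 40) t 12.2 [ 4.3 -0.9 46.1] w 58.4 F [11.  -3.  10.7] ff 7.2
(np.float64(-5.2), np.float64(0.2), 38) t 12.5 [ 4.3 -0.9 45.7] w 58.5 F [ 8.8 -3.4 16.9] ff 12.3
held t 12.8 [ 4.3 -0.9 45.7] w 58.8 F [ 8.4 -4.  17. ] ff 12.3
```

View pics/s4.png

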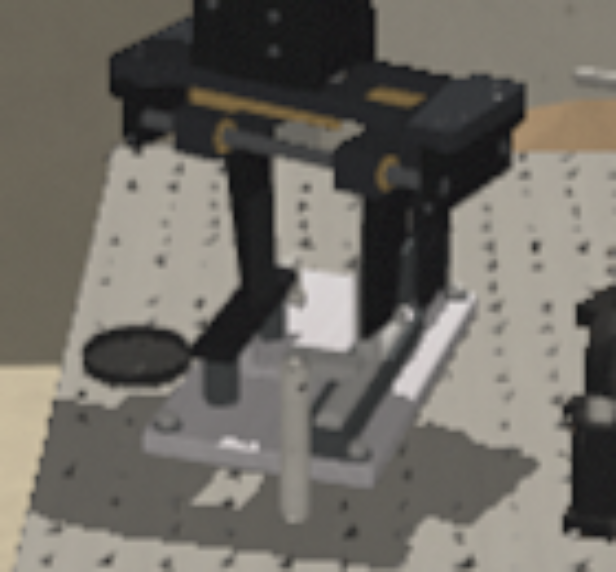

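Run:
```python
from h import *
for y in (3,6,10,14):
    r.move_l(W(-5.2,y,38.3),feed=30); o=st(y)
    if abs(o['gripper_width']-58.8)>4 or o['ft_force'][2]<9: break
f=optics.grab_frame('side'); cv2.imwrite('pics/s5.png',cv2.resize(f['img'][150:280,230:370,::-1],None,fx=4.4,fy=4.4))
```

```text
3 t 13.1 [ 4.3  0.3 45.7] w 58.7 F [  8.8 -10.   15. ] ff 12.5
6 t 13.3 [ 4.4  2.5 45.7] w 58.8 F [  9.3 -12.9  14.9] ff 12.7
10 t 13.6 [ 4.4  6.4 45.7] w 58.5 F [ 10.8 -13.   15.6] ff 12.7
14 t 13.9 [ 4.5 10.5 45.7] w 58.5 F [ 10.8 -12.9  15.1] ff 12.6
```

View pics/s5.png

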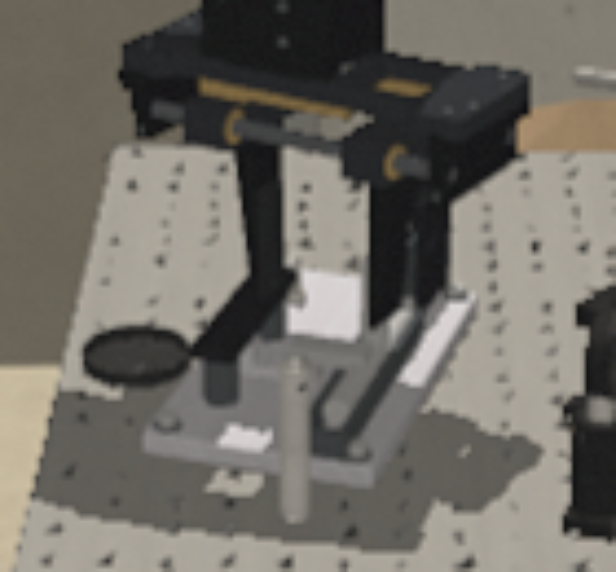

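Run:
```python
from h import *
for y in (20,26,31,35,38,40,42,44):
    r.move_l(W(-5.2,y,38.3),feed=30); o=st(y)
    fy=EY@o['ft_force'][:2]
    if abs(o['gripper_width']-58.6)>3 or o['ft_force'][2]<9 or fy<-19: print('stop');break
r.dwell(.2); st('held')
f=optics.grab_frame('side'); cv2.imwrite('pics/s6.png',cv2.resize(f['img'][150:280,230:370,::-1],None,fx=4.4,fy=4.4)); print(st()['time_s'])
```

```text
20 t 14.3 [ 4.5 16.8 45.7] w 58.5 F [  9.8 -11.6  15.3] ff 12.3
26 t 14.6 [ 4.5 23.  45.7] w 57.8 F [ 10.9 -12.3  14.9] ff 11.9
31 t 14.9 [ 4.5 28.2 45.7] w 58.6 F [ 10.2 -11.4  15.2] ff 11.6
35 t 15.2 [ 4.4 32.4 45.6] w 58.6 F [  9.8 -10.9  15.4] ff 11.2
38 t 15.5 [ 4.4 34.7 45.6] w 58.8 F [ 10.2 -14.4  14.5] ff 11.7
40 t 15.7 [ 4.5 35.5 45.6] w 58.5 F [ 10.6 -19.2  14.6] ff 12.5
stop
held t 15.9 [ 4.4 35.5 45.6] w 58.8 F [ 10.3 -19.   16.1] ff 12.5
 t 16.0 [ 4.4 35.5 45.6] w 58.8 F [ 10. -19.  15.] ff 12.5
15.9833
```

View pics/s6.png

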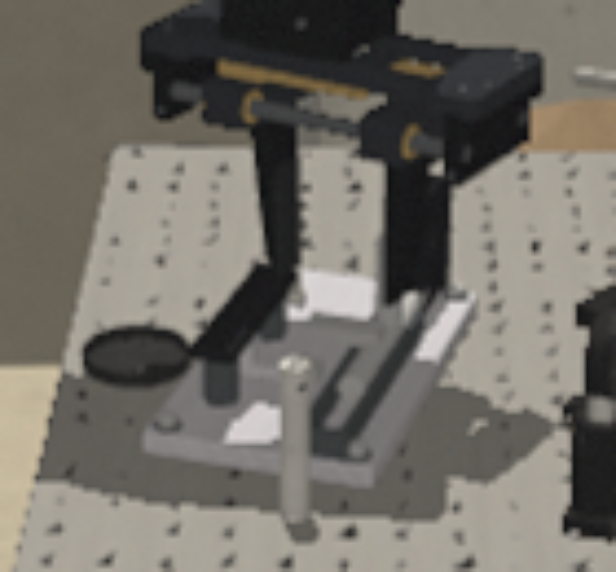

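Run:
```python
from h import *
r.move_l(W(-1,38,50),feed=40); st()
r.move_l(W(2,37,60),feed=60); st('up')
r.release(); st('open')
p=r.get_obs()['ee_pos']; r.move_l([p[0],p[1],200],feed=150); st('clear')
r.move_l(W(0,-100,230),feed=150)
f=wrist(); feats(f); P=cloud(f,np.ones((480,640),bool)); d=P[:,:2]-O; Q=np.c_[d@EX,d@EY,P[:,2]]
b=Q[(abs(Q[:,0]+30)<10)&(abs(Q[:,1])<45)&(Q[:,2]>38)&(Q[:,2]<60)]
k=Q[(abs(Q[:,0]-30)<18)&(abs(Q[:,1]-25)<45)&(Q[:,2]>69)&(Q[:,2]<80)]
print(len(b),np.median(b,0),len(k),np.median(k,0) if len(k) else '')
save(f,'w7')
```

```text
t 16.4 [ 3.4 36.5 52.9] w 61.4 F [ 6.2 -6.4  2.8] ff 5.4
up t 16.8 [ 5.1 36.3 61.8] w 57.5 F [ 5.  -3.5  0.2] ff 3.0
open t 17.6 [ 2. 37. 60.] w 95.0 F [ 1.  -0.3  0.1] ff 0.0
clear t 18.7 [  1.2  37.  198.7] w 95.2 F [ 0.4  0.3 -1. ] ff 0.0
bar 2387 [array([434.2, -88. ]), array([95.9, 22.3]), np.float64(73.7)] [435.1 -85.6  53.1]
  dir y [0.28128618 0.95962393] x-axis angle -16.336983164997296
  high 231 [509.6 -26.3  72.6] [499. -35.  64.] [521. -14.  76.]
  high 252 [496.4 -86.9  71.8] [ 457. -200.   64.] [508. -64.  76.]
2077 [-29.84311509   2.6209071   53.17137624] 197 [29.08830812 34.83356365 72.81223629]
```

View pics/w7.png

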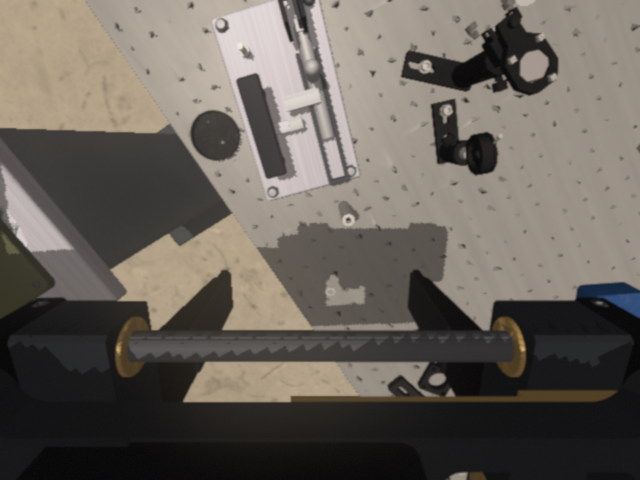

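The picture shows the catch bar (262,125) back up, with its top at 53 mm. The knob (312,65) is at y = 35 mm, so the bolt is across. The post (348,218), the lens cap (215,135) and the screw (243,48) are where they were.

```bash
python3 -c "
from rig import *
print(finish_job())"
```

```text
the job is handed in; nothing more can be done
None
```

The shutter is closed and the job is handed in: my last measurements put the bolt about 35 mm across with the catch back up and locking it, the arm is clear, and the post, lens cap and screw look unmoved. The holder, plate and collar were not checked again, and `finish_job()` returned no verdict.

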